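# Fire a test blow with the spring-hammer tester

## Task

Fire a test blow with the bench spring-hammer tester: swing the hammer back by its upright handle, against its spring, until the hidden catch holds it, pressing it only gently against the rubber back buffer behind it, and let go so that it stands cocked by itself with nothing touching it. Then press the round trigger button on the catch housing, so that the hammer flies back and throws the drag pointer along its scale. Do not touch the pointer yourself, and leave the things lying around the tester where they are.

Things in the scene. Friction and masses are not known exactly. Their poses are not given: they have to be found in the camera images.
- tester: Spring-hammer tester fixed to the worktop: steel plate, top 14 mm up, with a hammer that swings level, a grey catch housing (46 x 84 mm, top 54 mm up) and a white scale. Origin on the worktop, z up. In its frame the upright hammer pivot is at x +45, y 0 mm, the plate spans x -112 to +93, y -165 to +120, the housing is centred at x -56, y -111.
- handle (a point): Middle of the hammer's upright round handle: grey plastic post, 14 mm diameter, free from 60 to 112 mm above the worktop (this point is 87 mm up), 82 mm from the pivot. Nothing else of the tester is higher than 70 mm. At rest it stands at x -37, y 0 mm in the tester's frame; at hammer angle a at (45 - 82 cos a, -82 sin a) mm.
- hammer_swing (a joint): Hammer angle about its upright pivot, rad: about 0 at rest on a rubber front stop, pointing to the tester's -x; grows as it is cocked, counterclockwise from above, towards the tester's -y. A spring drives it back: about 5 N at the handle at 0, rising to 10 N at 0.95. The catch holds it somewhere between 0.77 and 1.13; where exactly is set inside and differs every time, so it must be felt.
- buffer (a joint): How far the rubber back buffer (12 mm diameter, beside the hammer bar at the end of its swing) is squashed, m: 0 when free. It resists with about 4 N per mm at the handle, on top of the hammer's spring; more than 3 mm (about 12 N) damages it.
- trigger (a joint): How far the trigger button is pressed down, m: 0 up, 0.009 fully down. Linked to the sear: it dips by itself up to 6 mm while the hammer rides over the sear and pops up as the sear snaps in. Pressed 6 to 7 mm down (2 to 4 N) it frees a cocked hammer; it springs up when let go.
- trigger_top (a point): Middle of the top of the trigger button, a grey plastic disc of 23 mm diameter on top of the catch housing, its top 68 mm above the worktop when up; it is pressed straight down. It lies outside the hammer's sweep.
- pointer_slide (a joint): Position of the drag pointer along its rail, m: starts at about 0, beside the resting hammer head; grows as it is thrown away from the hammer (the tester's +y), up to 0.078. Friction keeps it where it stops. A hammer let down slowly hardly moves it.
- pointer: The drag pointer: a dark block 18 x 16 x 26 mm with a thin steel needle over the white scale, in the tester's frame at x = -62 mm, y = +15 to +31 mm at the start, top 47 mm above the worktop. Origin at its face towards the hammer head.
- timer_mid (a point): Bystander: grey bench timer 58 x 64 x 17 mm lying left of the tester. Point at its centre.
- tape_roll_mid (a point): Bystander: green roll of labelling tape, 63 mm diameter, 18 mm high, lying right of the tester. Point at its centre.
- marker_mid (a point): Bystander: marker pen 12 x 140 x 15 mm lying between the robot and the tester. Point at its centre.
- beaker_mid (a point): Bystander: glass beaker 50 mm diameter, 65 mm high, standing behind the tester. Point at half its height.
- pivot (a point): Hammer pivot, 40 mm above the worktop. Cocking: in the last 25 mm of handle travel the hammer rides over a bevelled sprung sear (1 to 4 N more), which snaps in behind it; about 2 mm of handle travel later the bar meets the rubber back buffer. Eased back, a caught hammer stays and stops pushing on the hand; an uncaught one follows the hand.

How it is judged:
By the outcome, as a careful person would: the job done as asked, in the order asked, and still so for the second after the job is handed in, with the robot touching nothing.
It also fails if it takes over 67 s, if anything falls off the work surface, if the arm or the gripper's body presses on something with over 40 N, if the wrist force passes 120 N, or if a joint passes its speed limit or range.

## Robot

A 6-joint arm with a two-finger parallel gripper is mounted at the origin on a cart in front of the work surface, level with it; the furniture and walls round the work are solid. World frame = base frame: x ahead of the robot, y to its left, z up, the work surface at z = 0. Lengths are in mm, angles in degrees, forces in N, time in s.
With the tool pointing down it reaches from about 350 to 850 mm from the base axis. Payload 8.1 kg.
Tool frame: the origin (TCP) lies on the centre line of the jaws, within the pads' length; the fingertips stand 11 mm ahead of it and the grasp point (between the pads) lies 8 mm behind it; z points along the fingers, y is the direction in which the jaws open and shut (so a half turn about z gives the same grasp; the last joint's range is limited). The gripper opens to 85 mm and grips with 20 to 120 N. Pads are 22 mm wide; open, the fingers measure 114 mm over their backs; the gripper's body (76 mm by 85 mm) begins 54 mm behind the grasp point. The pads swing forward as they close: fully open they stand 13 mm farther back than shut.
Start: joints at [-71.471, 7.471, 85.268, -0, 87.261, -4.893], TCP at [238.525, -550.555, 242.292] pointing down, gripper open.
Joint ranges: [-169.43, 169.43], [-51.17, 129.36], [1.28, 143.12], [-76.62, 256.62], [0, 156.53], [-152.29, 152.29]. Speed limits (degrees/s): [136.94, 136.94, 159.86, 180, 180, 180].

## Interface

Orientations are given as [roll, pitch, yaw] about the fixed x, y, z axes, in that order (R = Rz(yaw) Ry(pitch) Rx(roll)).
In Python, from bench import telemetry, viewer, r gives the robot as it stands.
- The arm moves only by the shell command python3 -m inch 'ROWS' [FORCE]. ROWS is JSON, a list of rows, each a list of 3 entries, a list of its own where there are three numbers: the shift along the tool's x, y, z in cm, then the turn, a rotation vector about the tool's x, y, z in rad, then the opening, from 0 (shut) to 1 (fully open). A call has 1 to 20 rows; each row is the pose to reach, as a shift and turn from the pose commanded when the call began, along the tool's axes at that moment; what a row does not reach only later rows make up. A row lasts 1/10 s, in which the tool goes at most 50 mm and 8.59 degrees, less where a joint would pass 70% of its speed; a pose out of reach is approached as far as the arm can. A call with a gripper value outside its range is refused whole. The fingers move at their own pace and stop on an object; FORCE is the grip in N (left out, the last holds). Time passes only in rows, so rows that repeat a pose let the fingers close. It gives the time, the measured TCP pose, the force and the opening at its end, in the units of the state.
- telemetry.sense(): the state, without advancing time (a new reading comes with each control period).
- viewer.snapshot(name): name is "side" or "top"; returns the picture (420x560x3 uint8, red, green, blue); there is no depth.
- viewer.camera_model(name): a dict with "fx", "fy", "cx", "cy" (pixels), "cam_to_world" (4x4, takes a point from camera to world coordinates). Camera axes: x right, y down, z forward; pixel columns grow to the right and rows downward; lengths in mm; the calibration is good to about 2 mm. A picture is of the moment at which its call begins. camera_model takes no time and is no camera call.
- r.hand_in(): hands the job in, once; it reports no verdict.
The state is a dict: "time": time; "joint_pos": joint angles; "qd": joint speeds; "joint_efforts": joint torques, N m; "tool_pos": TCP position; "tcp_rot": TCP orientation; "ft_force": force on the tool from outside, world axes, zero at the start; "wrist_torque": the same for the moment, N m; "finger_gap": finger opening in mm.
Only numpy, scipy, OpenCV 4.12 (cv2) and the standard library are available. Lean on these libraries where they do the work, as an engineer would, in place of code of your own. Each camera call takes 0.05 s, during which the arm holds its last target.

## Working session

There is one attempt and no reset: what is moved stays moved. The work goes in short steps, Python scripts to look and compute and a shell command to move; the robot and the scene stay as the last step left them, time stands still between calls to the robot, and variables do not carry over. Pictures are saved under pics/ and viewed, and the job is handed in when it is done.

```bash
ls; mkdir -p pics
python3 - <<'E'
from bench import telemetry, viewer, r
import cv2
for n in("side","top"):
    cv2.imwrite(f"pics/{n}0.png",viewer.snapshot(n)[:,:,::-1]); m=viewer.camera_model(n); print(n,m)
print(telemetry.sense())
E
```

```text
pics
side {'fx': 517.0322281782886, 'fy': 517.0322281782886, 'cx': 291.01303729693535, 'cy': 206.7324812491384, 'cam_to_world': array([[ 9.95531688e-01, -3.92172395e-02,  8.58991663e-02,
         4.92694859e+02],
       [-9.43709825e-02, -4.44832101e-01,  8.90628160e-01,
        -8.37815283e+02],
       [ 3.28272874e-03, -8.94754944e-01, -4.46545421e-01,
         5.37793314e+02],
       [ 0.00000000e+00,  0.00000000e+00,  0.00000000e+00,
         1.00000000e+00]])}
top {'fx': 420.9887641335646, 'fy': 420.9887641335646, 'cx': 278.7122970388656, 'cy': 204.90027388863973, 'cam_to_world': array([[ 8.80514480e-03, -9.93822524e-01,  1.10631189e-01,
         4.38074444e+02],
       [-9.99740196e-01, -6.42305976e-03,  2.18697435e-02,
         2.25061777e+01],
       [-2.10240529e-02, -1.10795013e-01, -9.93620881e-01,
         1.11632246e+03],
       [ 0.00000000e+00,  0.00000000e+00,  0.00000000e+00,
         1.00000000e+00]])}
{'time': 0.1, 'joint_pos': array([-7.14714490e+01,  7.51119220e+00,  8.53220878e+01,  5.16671491e-04,
        8.72609235e+01, -4.89253593e+00]), 'qd': array([ 0.01207721,  0.00600105, -0.2000717 , -0.05955258, -0.00390092,
        0.06135734]), 'joint_efforts': array([ 1.55126403e-03, -5.70954788e+01, -5.01940763e+01,  3.34246874e-05,
        8.15014530e-03, -5.71671990e-05]), 'tool_pos': array([ 238.37189991, -550.11127151,  241.35414474]), 'tcp_rot': array([-1.79906184e+02, -8.54849603e-03,  2.34210548e+01]), 'ft_force': array([ 0.06708987, -0.28159   ,  0.30264248]), 'wrist_torque': array([-0.0146678 ,  0.05060091, -0.00336084]), 'finger_gap': 85.27659364893832}
```

View pics/side0.png

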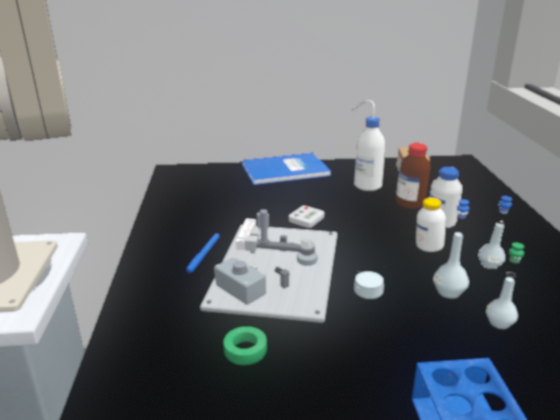

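View pics/top0.png

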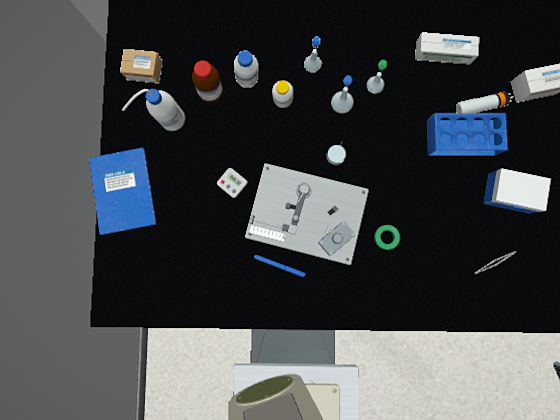

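The side view shows the handle at about (263,225) and the trigger at about (239,267). The top view shows the plate with corners (265,165), (368,188), (352,263) and (247,239), and the pivot at about (304,188). I'll enlarge both.

```bash
cat > h.py <<'E'
import numpy as np
from bench import viewer
def ray(n,u,v):
    m=viewer.camera_model(n);T=np.array(m["cam_to_world"])
    d=T[:3,:3]@np.array([(u-m["cx"])/m["fx"],(v-m["cy"])/m["fy"],1]);return T[:3,3],d
def onz(n,u,v,z):
    o,d=ray(n,u,v);return o+d*(z-o[2])/d[2]
def tri(a,b):
    o1,d1=ray("top",*a);o2,d2=ray("side",*b)
    s=np.linalg.lstsq(np.c_[d1,-d2],o2-o1,rcond=None)[0]
    p,q=o1+s[0]*d1,o2+s[1]*d2;return (p+q)/2,np.linalg.norm(p-q)
def proj(n,p):
    m=viewer.camera_model(n);T=np.array(m["cam_to_world"])
    c=T[:3,:3].T@(np.array(p)-T[:3,3]);return m["fx"]*c[0]/c[2]+m["cx"],m["fy"]*c[1]/c[2]+m["cy"]
E
python3 - <<'E'
import cv2
a=cv2.imread("pics/side0.png")[205:325,195:350];cv2.imwrite("pics/s1.png",cv2.resize(a,None,fx=5,fy=5,interpolation=cv2.INTER_CUBIC)[:600])
a=cv2.imread("pics/top0.png")[155:275,240:380];cv2.imwrite("pics/t1.png",cv2.resize(a,None,fx=5,fy=5,interpolation=cv2.INTER_CUBIC))
E
```

```text
(no output)
```

View pics/s1.png

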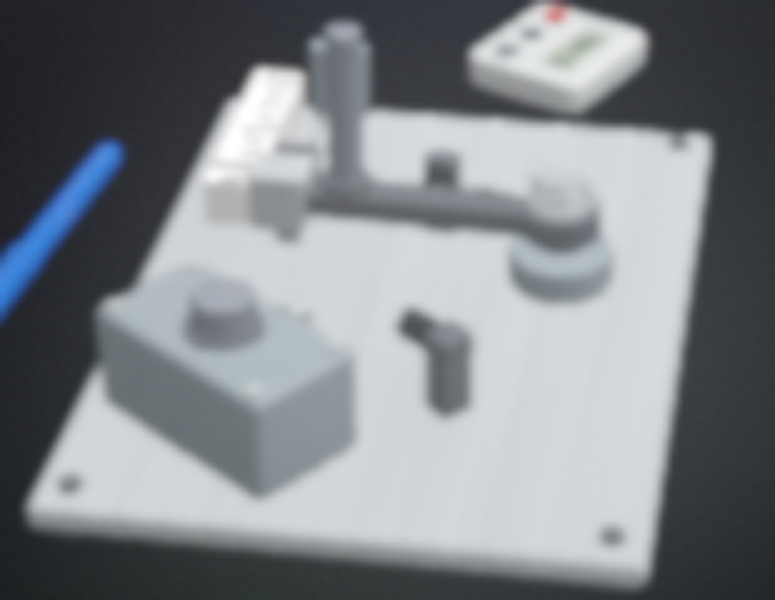

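View pics/t1.png

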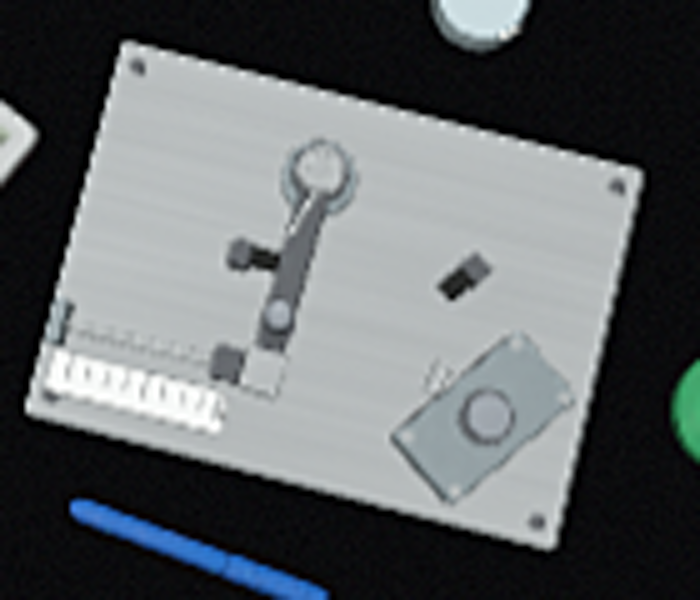

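The side crop shows the handle top at (343,30) and the trigger disc at about (225,298). The top crop shows the handle at (279,314), the trigger at (488,416), the pivot at (322,170), and the plate corners at (125,42), (643,170), (556,550) and (27,410).

Run:
```python
from h import *
T=lambda U,V:(U/5+239.6,V/5+154.6); S=lambda U,V:(U/5+194.6,V/5+204.6)
c=[onz("top",*T(*p),14) for p in[(125,42),(643,170),(556,550),(27,410)]]
loc=np.array([[93,120],[93,-165],[-112,-165],[-112,120]])
W=np.array(c)[:,:2]; lm=loc.mean(0);wm=W.mean(0)
H=(loc-lm).T@(W-wm);a=np.arctan2(H[0,1]-H[1,0],H[0,0]+H[1,1])
R=np.array([[np.cos(a),-np.sin(a)],[np.sin(a),np.cos(a)]]);t=wm-R@lm
print("plate fit",np.degrees(a),t,"resid",W-(loc@R.T+t))
f=lambda x,y:R@[x,y]+t
print("pred handle",f(-37,0),"pivot",f(45,0))
print("handle top",onz("top",*T(279,314),112), tri(T(279,314),S(343,32)))
print("trig",onz("top",*T(488,416),68),tri(T(488,416),S(225,298)))
print("side trig",onz("side",*S(225,298),68),"side handle",onz("side",*S(343,32),112))
print("piv",onz("top",*T(322,168),56))
for d in(0,.77,.95,1.13): print(d,f(45-82*np.cos(d),-82*np.sin(d)))
```

```text
plate fit -13.942614254767042 [555.14677704  -7.94194373] resid [[-1.33139013 -0.71454638]
 [-0.10564863  1.81258875]
 [ 0.05022529  0.11187426]
 [ 1.38681348 -1.20991663]]
pred handle [519.23688801   0.97320461] pivot [598.8209664  -18.78469172]
handle top [520.08390867   4.4378513  112.        ] (array([521.63531964,   4.38823632, 108.943693  ]), np.float64(2.5950907078219316))
trig [ 473.72964379 -100.06104999   68.        ] (array([ 475.71348381, -100.45257874,   64.08247862]), np.float64(3.701966006099118))
side trig [ 477.68565573 -106.39427739   68.        ] side handle [522.72046718  -1.40102279 112.        ]
piv [599.27550644 -18.09512259  56.        ]
0 [519.23688801   0.97320461]
0.77 [527.93253952 -60.00156854]
0.95 [536.4568746  -72.02678084]
1.13 [546.99635653 -82.33160204]
```

```bash
python3 -m inch '[[[1,-0.8,0],[0,0,0.01],0.5],[[3,-2.5,0],[0,0,0.03],0],[[6,-5,0],[0,0,0.07],0],[[9,-7.5,0.5],[0,0,0.1],0],[[12,-10,1],[0,0,0.15],0],[[15,-12.5,1.5],[0,0,0.19],0],[[18,-15,2],[0,0,0.23],0],[[21,-17.5,2.5],[0,0,0.27],0],[[24,-20,3],[0,0,0.31],0],[[27,-22.5,3.5],[0,0,0.35],0],[[30,-25,4],[0,0,0.39],0],[[33,-27.7,4.5],[0,0,0.43],0],[[36,-30.4,5],[0,0,0.47],0],[[39,-33,5.5],[0,0,0.51],0],[[42,-35.5,6],[0,0,0.55],0],[[45,-38,7],[0,0,0.59],0],[[47.5,-40.1,8],[0,0,0.62],0],[[49,-41.4,8.7],[0,0,0.64],0],[[49.9,-42.1,9.2],[0,0,0.651],0],[[49.9,-42.1,9.2],[0,0,0.651],0]]' 60
```

```text
time: 2.1
tool_pos: [528.2, 36.1, 149.1]
tcp_rot: [-180.0, 0.1, -13.8]
ft_force: [-0.2, -0.6, 0.8]
finger_gap: 0.0
```

```bash
cat > shot.py <<'E'
import sys,cv2
from bench import viewer,telemetry
k=sys.argv[1]
a=viewer.snapshot("side")[170:320,170:370,::-1];b=viewer.snapshot("top")[140:290,200:400,::-1]
import numpy as np
im=np.hstack([cv2.resize(x,(400,300),interpolation=cv2.INTER_CUBIC) for x in(a,b)])
cv2.imwrite(f"pics/{k}.png",im)
s=telemetry.sense();print(s["time"],s["tool_pos"].round(1),s["tcp_rot"].round(1),s["ft_force"].round(1),s["finger_gap"])
E
python3 shot.py a1
```

```text
2.2 [528.4  34.4 150.1] [180.    0.  -13.8] [ 0.  -0.7 -0.1] 0.2373058706544506
```

View pics/a1.png

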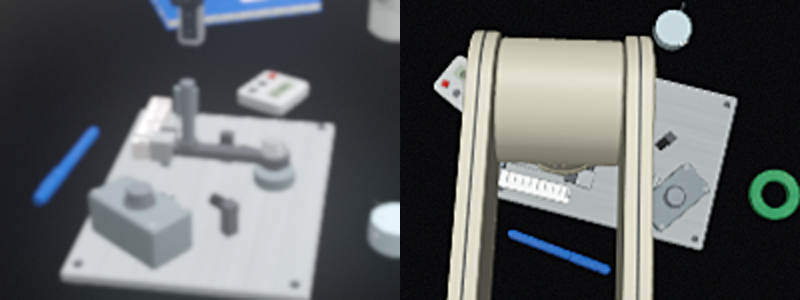

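In the side half the fingertip is at (190,35), above and behind the handle at (185,90). The arm hides the handle in the top half. I'll descend beside it.

```bash
python3 -m inch '[[[0,0,1],[0,0,0],0],[[0,0,2],[0,0,0],0],[[0,0,3],[0,0,0],0],[[0,0,4],[0,0,0],0],[[0,0,5],[0,0,0],0],[[0,0,5.7],[0,0,0],0],[[0,0,5.7],[0,0,0],0],[[0,0,5.7],[0,0,0],0]]'; python3 shot.py a2
```

```text
time: 3.0
tool_pos: [529.0, 34.1, 93.2]
tcp_rot: [180.0, 0.0, -13.9]
ft_force: [0.2, 0.5, -0.0]
finger_gap: -0.3
3.1 [529.5  34.1  93.9] [-1.80e+02 -1.00e-01 -1.39e+01] [ 0.9 -0.7  1.3] 0.23077126225773606
```

View pics/a2.png

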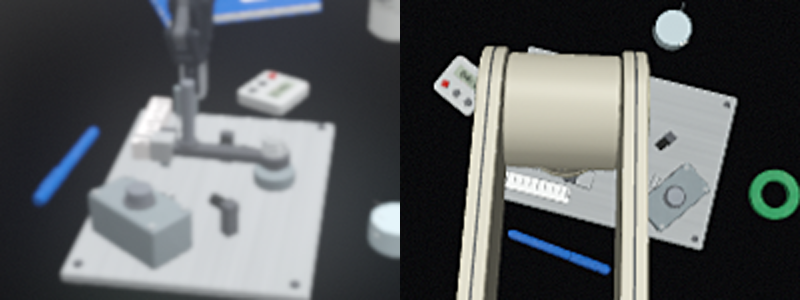

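```bash
python3 -m inch '[[[0,0.4,0],[0,0,0],0],[[0,0.8,0],[0,0,0],0],[[0,1.0,0],[0,0,0],0],[[0,1.1,0],[0,0,0],0],[[0,1.2,0],[0,0,0],0],[[0,1.3,0],[0,0,0],0],[[0,1.4,0],[0,0,0],0],[[0,1.5,0],[0,0,0],0],[[0,1.6,0],[0,0,0],0],[[0,1.7,0],[0,0,0],0]]';python3 - <<'E'
from bench import telemetry
import json
for i in range(1): s=telemetry.sense();print(s["tool_pos"],s["ft_force"],s["wrist_torque"])
E
```

```text
time: 4.1
tool_pos: [525.0, 18.4, 93.6]
tcp_rot: [-179.9, 0.0, -13.9]
ft_force: [-0.9, 6.5, 3.3]
finger_gap: 0.0
[524.99639525  18.36669037  93.58209052] [-0.91830175  6.51506727  3.29980934] [ 0.8929285   0.22637961 -0.07921365]
```

Run:
```python
import numpy as np
for f in np.arange(0.05,1.2,.05):
    c,s=np.cos(f),np.sin(f); print(round(f,2),round(8.07*(1-c)-1.82*s,2),round(1.82*(1-c)+8.07*s,2),round(-f,2))
```

```text
0.05 -0.08 0.41 -0.05
0.1 -0.14 0.81 -0.1
0.15 -0.18 1.23 -0.15
0.2 -0.2 1.64 -0.2
0.25 -0.2 2.05 -0.25
0.3 -0.18 2.47 -0.3
0.35 -0.13 2.88 -0.35
0.4 -0.07 3.29 -0.4
0.45 0.01 3.69 -0.45
0.5 0.12 4.09 -0.5
0.55 0.24 4.49 -0.55
0.6 0.38 4.87 -0.6
0.65 0.54 5.25 -0.65
0.7 0.73 5.63 -0.7
0.75 0.92 5.99 -0.75
0.8 1.14 6.34 -0.8
0.85 1.38 6.68 -0.85
0.9 1.63 7.01 -0.9
0.95 1.9 7.33 -0.95
1.0 2.18 7.63 -1.0
1.05 2.48 7.91 -1.05
1.1 2.79 8.19 -1.1
1.15 3.11 8.44 -1.15
```

```bash
python3 -m inch '[[[-0.08,0.41,0],[0,0,-0.05],0],[[-0.14,0.81,0],[0,0,-0.1],0],[[-0.18,1.23,0],[0,0,-0.15],0],[[-0.2,1.64,0],[0,0,-0.2],0],[[-0.2,2.05,0],[0,0,-0.25],0],[[-0.18,2.47,0],[0,0,-0.3],0],[[-0.13,2.88,0],[0,0,-0.35],0],[[-0.07,3.29,0],[0,0,-0.4],0],[[-0.07,3.29,0],[0,0,-0.4],0]]';python3 shot.py a3
```

```text
time: 5.0
tool_pos: [517.0, -13.5, 93.6]
tcp_rot: [-179.9, -0.1, 9.1]
ft_force: [1.8, 7.6, 1.1]
finger_gap: 0.0
5.1 [516.9 -13.2  93.6] [-1.799e+02 -1.000e-01  9.100e+00] [2.4 8.2 1.8] 0.25174982576231475
```

View pics/a3.png

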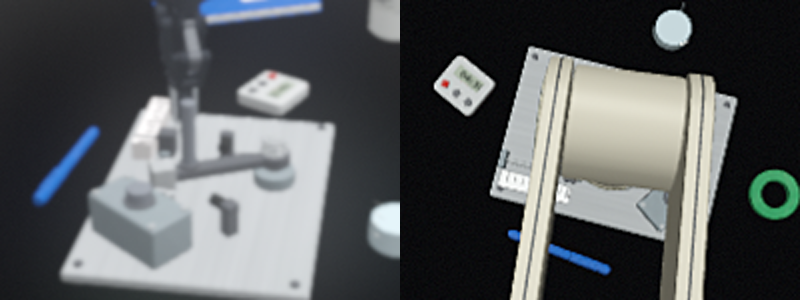

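```bash
cat > f.py <<'E'
from bench import telemetry
import numpy as np
s=telemetry.sense();y=np.radians(s["tcp_rot"][2]);C=s["tool_pos"][:2]
ty=np.array([np.sin(y),-np.cos(y)]);tx=np.array([np.cos(y),np.sin(y)])
H=C+21.5*ty;v=H-np.array([599,-18.5])
a=np.arctan2(-v[1],-v[0])+np.radians(13.9)
F=s["ft_force"][:2]
print("t%.1f a=%.3f R=%.1f Ftan=%.1f Frad=%.1f Fz=%.1f"%(s["time"],a,np.hypot(*v),-F@ty,F@tx,s["ft_force"][2]),"tau",s["wrist_torque"].round(2))
E
go(){ python3 f.py; }
python3 -m inch '[[[-0.03,0.16,0],[0,0,-0.02],0],[[-0.07,0.33,0],[0,0,-0.04],0],[[-0.1,0.5,0],[0,0,-0.06],0],[[-0.14,0.81,0],[0,0,-0.1],0]]' >/dev/null; go
python3 -m inch '[[[-0.03,0.16,0],[0,0,-0.02],0],[[-0.07,0.33,0],[0,0,-0.04],0]]' >/dev/null; go
python3 -m inch '[[[-0.03,0.16,0],[0,0,-0.02],0],[[-0.07,0.33,0],[0,0,-0.04],0]]' >/dev/null; go
python3 -m inch '[[[-0.03,0.16,0],[0,0,-0.02],0],[[-0.07,0.33,0],[0,0,-0.04],0]]' >/dev/null; go
python3 -m inch '[[[-0.03,0.16,0],[0,0,-0.02],0],[[-0.07,0.33,0],[0,0,-0.04],0]]' >/dev/null; go
```

```text
t5.5 a=0.538 R=80.2 Ftan=7.9 Frad=4.0 Fz=2.5 tau [ 1.26 -0.3   0.03]
t5.7 a=0.580 R=80.1 Ftan=8.3 Frad=4.4 Fz=1.0 tau [ 1.34 -0.29  0.06]
t5.9 a=0.620 R=80.1 Ftan=8.7 Frad=5.8 Fz=0.8 tau [ 1.46 -0.37  0.05]
t6.1 a=0.660 R=80.1 Ftan=8.6 Frad=5.5 Fz=2.0 tau [ 1.51 -0.37  0.09]
t6.3 a=0.691 R=80.1 Ftan=12.6 Frad=6.1 Fz=3.5 tau [ 2.14 -0.17  0.08]
```

```bash
for i in 1; do :; done
python3 -m inch '[[[-0.02,0.08,0],[0,0,-0.01],0],[[-0.03,0.16,0],[0,0,-0.02],0]]' >/dev/null; python3 f.py
python3 -m inch '[[[-0.02,0.08,0],[0,0,-0.01],0],[[-0.03,0.16,0],[0,0,-0.02],0]]' >/dev/null; python3 f.py
python3 -m inch '[[[-0.02,0.08,0],[0,0,-0.01],0],[[-0.03,0.16,0],[0,0,-0.02],0]]' >/dev/null; python3 f.py
python3 -m inch '[[[-0.02,0.08,0],[0,0,-0.01],0],[[-0.03,0.16,0],[0,0,-0.02],0]]' >/dev/null; python3 f.py
python3 shot.py a4
```

```text
t6.5 a=0.708 R=80.0 Ftan=13.1 Frad=6.0 Fz=5.3 tau [ 2.16 -0.01  0.09]
t6.7 a=0.726 R=80.0 Ftan=14.1 Frad=5.9 Fz=4.5 tau [2.21 0.07 0.09]
t6.9 a=0.751 R=80.1 Ftan=10.2 Frad=6.1 Fz=3.7 tau [ 1.78 -0.02  0.04]
t7.1 a=0.772 R=80.1 Ftan=10.8 Frad=5.7 Fz=4.3 tau [1.82 0.04 0.11]
7.2 [519.7 -40.2  93.5] [-1.799e+02 -1.000e-01  2.860e+01] [-0.1 12.2  4.4] 0.02858040954033455
```

View pics/a4.png

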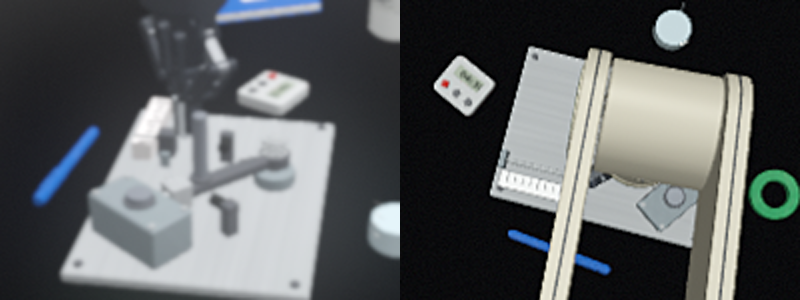

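Run:
```python
import cv2,numpy as np
a=[cv2.resize(cv2.imread(f"pics/{k}.png")[150:280,70:220],None,fx=2.6,fy=2.6,interpolation=cv2.INTER_CUBIC) for k in("a2","a4")]
cv2.imwrite("pics/c4.png",np.hstack(a))
```

```text
(no output)
```

View pics/c4.png

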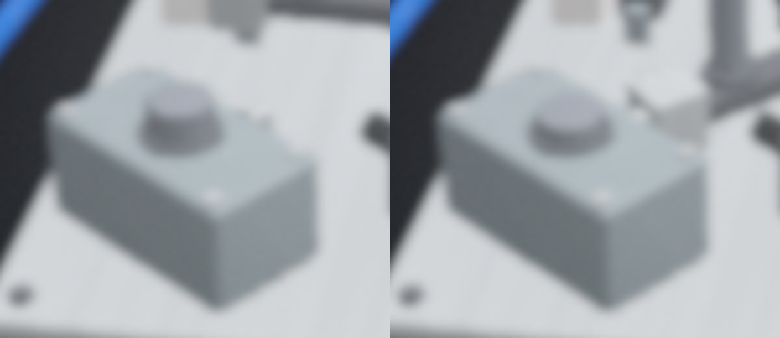

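The trigger disc at about (570,125), right half, sits lower than before, so the hammer is still riding the sear. I'll continue.

```bash
python3 -m inch '[[[-0.02,0.08,0],[0,0,-0.01],0],[[-0.03,0.16,0],[0,0,-0.02],0]]' >/dev/null; python3 f.py
python3 -m inch '[[[-0.02,0.08,0],[0,0,-0.01],0],[[-0.03,0.16,0],[0,0,-0.02],0]]' >/dev/null; python3 f.py
python3 -m inch '[[[-0.02,0.08,0],[0,0,-0.01],0]]' >/dev/null; python3 f.py
python3 -m inch '[[[-0.02,0.08,0],[0,0,-0.01],0]]' >/dev/null; python3 f.py
python3 shot.py a5
python3 - <<'E'
import cv2,numpy as np
a=[cv2.resize(cv2.imread(f"pics/{k}.png")[150:280,70:220],None,fx=2.6,fy=2.6,interpolation=cv2.INTER_CUBIC) for k in("a4","a5")]
cv2.imwrite("pics/c5.png",np.hstack(a))
E
```

```text
t7.4 a=0.791 R=80.0 Ftan=10.9 Frad=6.0 Fz=4.4 tau [1.75 0.09 0.06]
t7.6 a=0.811 R=80.0 Ftan=10.6 Frad=5.0 Fz=5.1 tau [1.81 0.11 0.04]
t7.7 a=0.821 R=80.0 Ftan=11.3 Frad=6.2 Fz=4.5 tau [1.86 0.1  0.06]
t7.8 a=0.830 R=80.0 Ftan=10.5 Frad=5.7 Fz=4.0 tau [1.89 0.05 0.06]
7.9 [521.  -44.8  93.5] [-1.799e+02 -1.000e-01  3.200e+01] [-0.1 11.9  4.3] 0.1322993883084523
```

View pics/c5.png

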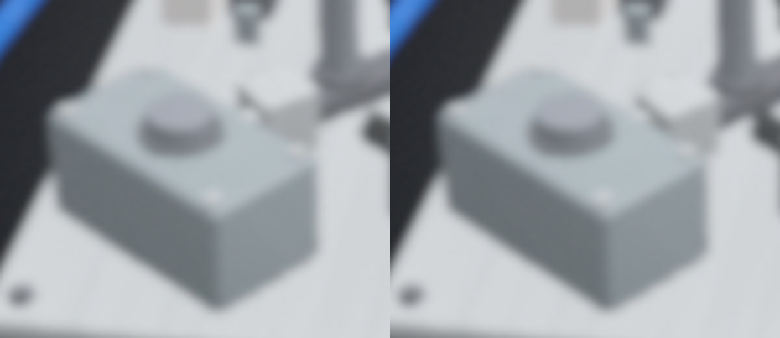

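```bash
cat > tr.py <<'E'
import cv2,numpy as np
from bench import viewer
s=viewer.snapshot("side")[:,:,::-1]; cv2.imwrite("pics/last_side.png",s)
p=cv2.resize(s[170:320,170:370],(400,300),interpolation=cv2.INTER_CUBIC).astype(float)[170:215,115:165]
d=lambda k:np.abs(p-cv2.imread(f"pics/{k}.png").astype(float)[170:215,115:165]).mean()
print("   trig diff up %.1f dipped %.1f"%(d("a2"),d("a4")))
E
M='x'
python3 -m inch '[[[-0.02,0.08,0],[0,0,-0.01],0],[[-0.03,0.16,0],[0,0,-0.02],0]]' >/dev/null; python3 f.py; python3 tr.py
python3 -m inch '[[[-0.02,0.08,0],[0,0,-0.01],0]]' >/dev/null; python3 f.py
python3 -m inch '[[[-0.02,0.08,0],[0,0,-0.01],0]]' >/dev/null; python3 f.py; python3 tr.py
```

```text
t8.1 a=0.849 R=80.0 Ftan=11.8 Frad=5.5 Fz=4.9 tau [1.85 0.18 0.09]
   trig diff up 4.4 dipped 1.1
t8.2 a=0.859 R=80.0 Ftan=11.2 Frad=6.2 Fz=4.7 tau [1.84 0.14 0.06]
t8.3 a=0.869 R=80.0 Ftan=11.4 Frad=6.2 Fz=4.3 tau [1.88 0.19 0.08]
   trig diff up 4.4 dipped 1.1
```

```bash
python3 -m inch '[[[-0.02,0.08,0],[0,0,-0.01],0]]' >/dev/null; python3 f.py
python3 -m inch '[[[-0.02,0.08,0],[0,0,-0.01],0]]' >/dev/null; python3 f.py; python3 tr.py
python3 -m inch '[[[-0.02,0.08,0],[0,0,-0.01],0]]' >/dev/null; python3 f.py; python3 tr.py
```

```text
t8.5 a=0.878 R=80.0 Ftan=11.5 Frad=7.0 Fz=5.1 tau [1.89 0.14 0.11]
t8.6 a=0.888 R=80.0 Ftan=11.7 Frad=7.6 Fz=5.1 tau [1.95 0.19 0.08]
   trig diff up 4.5 dipped 1.2
t8.8 a=0.897 R=80.0 Ftan=12.6 Frad=6.7 Fz=4.8 tau [2.   0.18 0.12]
   trig diff up 4.6 dipped 1.3
```

```bash
python3 -m inch '[[[-0.02,0.08,0],[0,0,-0.01],0]]' >/dev/null; python3 f.py; python3 tr.py
```

```text
t8.9 a=0.907 R=80.0 Ftan=12.3 Frad=6.7 Fz=5.2 tau [1.92 0.24 0.13]
   trig diff up 4.6 dipped 1.3
```

```bash
python3 -m inch '[[[-0.02,0.08,0],[0,0,-0.01],0]]' >/dev/null; python3 f.py; python3 tr.py
python3 -m inch '[[[-0.02,0.08,0],[0,0,-0.01],0]]' >/dev/null; python3 f.py; python3 tr.py
```

```text
t9.1 a=0.918 R=80.2 Ftan=11.8 Frad=6.9 Fz=5.5 tau [1.92 0.23 0.11]
   trig diff up 3.8 dipped 1.7
t9.2 a=0.926 R=80.2 Ftan=10.8 Frad=6.8 Fz=4.6 tau [1.95 0.28 0.1 ]
   trig diff up 3.9 dipped 1.6
```

```bash
python3 -m inch '[[[-0.02,0.08,0],[0,0,-0.01],0]]' >/dev/null; python3 f.py; python3 tr.py
python3 -m inch '[[[-0.02,0.08,0],[0,0,-0.01],0]]' >/dev/null; python3 f.py; python3 tr.py
```

```text
t9.3 a=0.936 R=80.2 Ftan=10.3 Frad=5.8 Fz=5.0 tau [1.74 0.14 0.07]
   trig diff up 3.1 dipped 2.2
t9.5 a=0.949 R=80.2 Ftan=10.4 Frad=6.5 Fz=5.3 tau [1.74 0.11 0.11]
   trig diff up 0.3 dipped 5.1
```

The trigger has popped up, which means the sear snapped in. I'll ease back and feel whether it holds.

```bash
python3 -m inch '[[[0.01,-0.04,0],[0,0,0.005],0],[[0.02,-0.08,0],[0,0,0.01],0]]' >/dev/null; python3 f.py
python3 -m inch '[[[0.01,-0.04,0],[0,0,0.005],0],[[0.02,-0.08,0],[0,0,0.01],0]]' >/dev/null; python3 f.py
python3 -m inch '[[[0.01,-0.04,0],[0,0,0.005],0],[[0.02,-0.08,0],[0,0,0.01],0]]' >/dev/null; python3 f.py; python3 tr.py
```

```text
t9.8 a=0.940 R=80.3 Ftan=9.7 Frad=5.5 Fz=4.2 tau [1.7  0.1  0.07]
t9.9 a=0.933 R=80.5 Ftan=6.2 Frad=4.9 Fz=2.1 tau [1.29 0.   0.12]
t10.2 a=0.931 R=81.0 Ftan=3.2 Frad=2.8 Fz=0.3 tau [0.62 0.03 0.01]
   trig diff up 0.3 dipped 5.1
```

```bash
python3 -m inch '[[[0,-0.05,0],[0,0,0],0],[[0,-0.1,0],[0,0,0],0],[[0,-0.15,0],[0,0,0],0],[[0,-0.2,0],[0,0,0],0]]' >/dev/null; python3 f.py
python3 -m inch '[[[0,-0.1,0],[0,0,0],0],[[0,-0.3,0],[0,0,0],0],[[0,-0.6,0],[0,0,0],0],[[0,-1,0],[0,0,0],0],[[0,-1.4,0],[0,0,0],0],[[0,-1.4,0],[0,0,0],0]]'; python3 f.py; python3 shot.py a6
```

```text
t10.6 a=0.919 R=81.7 Ftan=0.6 Frad=-0.3 Fz=-0.2 tau [-0.04 -0.   -0.01]
time: 11.2
tool_pos: [513.5, -40.3, 93.2]
tcp_rot: [-180.0, 0.0, 37.1]
ft_force: [0.2, -0.9, 0.2]
finger_gap: -0.1
t11.2 a=0.736 R=82.3 Ftan=-0.8 Frad=-0.4 Fz=0.2 tau [ 0.05  0.01 -0.04]
11.3 [513.9 -40.8  93.3] [180.   -0.   37.1] [ 0.1 -0.1 -0.7] 0.002566476220765951
```

View pics/a6.png

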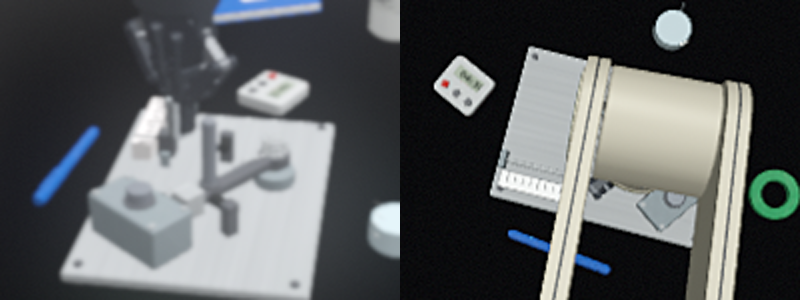

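```bash
python3 -m inch '[[[0,0,-1.5],[0,0,0],0],[[0,0,-3],[0,0,0],0],[[0,0,-4.5],[0,0,0],0],[[0,0,-5.5],[0,0,0],0],[[-1.5,0.6,-5.5],[0,0,0],0],[[-3,1.2,-5.5],[0,0,0],0],[[-4.5,1.8,-5.5],[0,0,0],0],[[-6,2.4,-5.5],[0,0,0],0],[[-6.8,2.7,-5.5],[0,0,0],0],[[-6.8,2.7,-4],[0,0,0],0],[[-6.8,2.7,-2.5],[0,0,0],0],[[-6.8,2.7,-1],[0,0,0],0],[[-6.8,2.7,0],[0,0,0],0],[[-6.8,2.7,0],[0,0,0],0]]'; python3 shot.py a7; python3 tr.py
python3 - <<'E'
import cv2,numpy as np
a=cv2.imread("pics/last_side.png")[190:310,190:350]
cv2.imwrite("pics/c7.png",cv2.resize(a,None,fx=4,fy=4,interpolation=cv2.INTER_CUBIC))
E
```

```text
time: 12.7
tool_pos: [474.5, -102.6, 90.8]
tcp_rot: [-179.8, 0.1, 37.1]
ft_force: [0.6, -0.3, -0.3]
finger_gap: 0.1
12.8 [ 475.9 -103.2   93. ] [-180.     0.    37.1] [ 0.8 -0.   0.5] -0.18423514809178015
   trig diff up 8.5 dipped 13.2
```

View pics/c7.png

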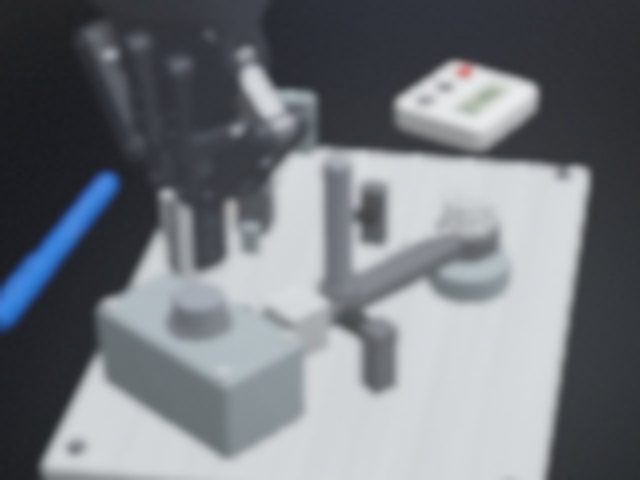

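View pics/a7.png

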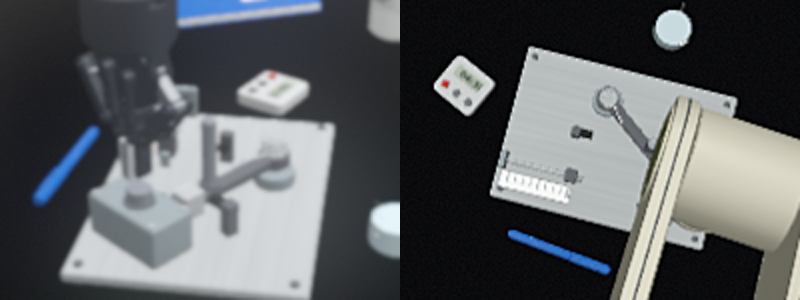

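```bash
python3 -m inch '[[[0,0,0.5],[0,0,0],0],[[0,0,1],[0,0,0],0],[[0,0,1.3],[0,0,0],0],[[0,0,1.5],[0,0,0],0],[[0,0,1.7],[0,0,0],0],[[0,0,1.8],[0,0,0],0],[[0,0,1.8],[0,0,0],0]]'; python3 f.py; python3 tr.py
```

```text
time: 13.55
tool_pos: [475.9, -103.4, 75.5]
tcp_rot: [-180.0, 0.0, 37.1]
ft_force: [-3.5, 0.5, 4.7]
finger_gap: -0.0
t13.6 a=0.990 R=150.2 Ftan=2.5 Frad=-2.5 Fz=4.7 tau [ 0.18  0.52 -0.04]
   trig diff up 28.4 dipped 30.8
```

```bash
python3 -m inch '[[[0,0,0.1],[0,0,0],0],[[0,0,0.2],[0,0,0],0],[[0,0,0.3],[0,0,0],0],[[0,0,0.35],[0,0,0],0],[[0,0,0.35],[0,0,0],0]]'; python3 f.py; python3 shot.py a8
```

```text
time: 14.1
tool_pos: [476.1, -103.5, 71.8]
tcp_rot: [180.0, -0.0, 37.1]
ft_force: [-1.5, -0.3, 2.1]
finger_gap: -0.1
t14.1 a=0.991 R=150.1 Ftan=0.7 Frad=-1.4 Fz=2.1 tau [-0.    0.09 -0.02]
14.2 [ 476.1 -103.5   71.9] [180.   -0.   37.1] [ 0.1 -0.3  1.9] -0.1031370530948025
```

View pics/a8.png

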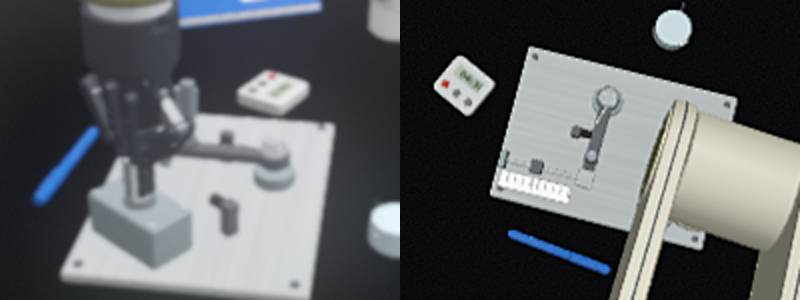

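The top half shows the hammer back at rest with its handle at (591,157), and the pointer thrown from (571,176) to (537,167). I'll retract now.

```bash
python3 -m inch '[[[0,0,-0.5],[0,0,0],0],[[0,0,-1.5],[0,0,0],0],[[0,0,-3],[0,0,0],0],[[0,0,-5],[0,0,0],0],[[0,0,-7],[0,0,0],0],[[0,0,-9],[0,0,0],0],[[0,0,-11],[0,0,0],0],[[0,0,-12],[0,0,0],0],[[-1,3,-12],[0,0,0],0],[[-2,6,-12],[0,0,0],0],[[-3,9,-12],[0,0,0],0],[[-4,11,-12],[0,0,0],0],[[-4,12,-12],[0,0,0],0],[[-4,12,-12],[0,0,0],0]]'; python3 f.py; python3 shot.py a9; python3 tr.py
```

```text
time: 15.6
tool_pos: [516.7, -223.8, 191.5]
tcp_rot: [-180.0, 0.0, 37.0]
ft_force: [0.3, 0.8, -0.5]
finger_gap: 0.2
t15.6 a=1.511 R=233.1 Ftan=0.4 Frad=0.7 Fz=-0.5 tau [-0.01  0.07  0.  ]
15.7 [ 516.3 -222.4  191.5] [-179.9    0.    37.1] [-0.4  0.3  0. ] -0.31196855437103543
   trig diff up 0.3 dipped 5.1
```

View pics/a9.png

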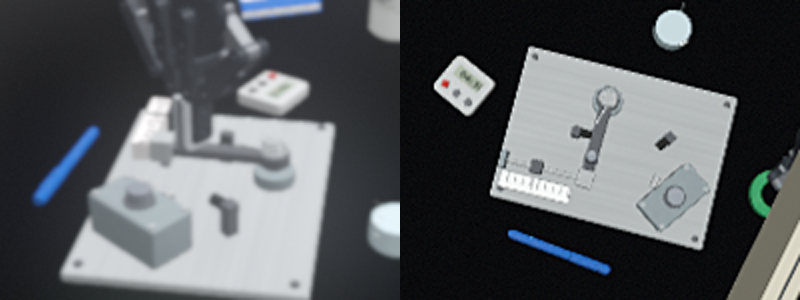

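The trigger is up again, the hammer is at rest, the pointer is at (537,167), and the bystanders haven't moved. The tool is clear at z = 191 mm, so I'm handing in.

```bash
python3 -c "
from bench import r
print(r.hand_in())"
```

```text
the job is handed in; nothing more can be done
None
```

I cocked the hammer, let go so it stood by itself, then pressed the trigger. The hammer flew back and threw the pointer along its scale. The job was handed in at about 16 s.

- **Cocking:** I pushed the handle with closed fingers and stopped when the trigger button popped up, at a hammer angle of about 0.95 rad. The push never went above about 14 N. I saw no force rise from the buffer, so it was touched lightly or not at all.
- **Standing cocked:** Easing back, the force on the hand fell to about 0. The pictures showed the hammer cocked with nothing touching it and the pointer still at its start.
- **Firing:** I pressed the button about 7 mm, with about 5 N at the highest reading.
- **Last checks:** The hammer is back at rest and the trigger is up. The pointer has moved roughly half the scale, judged by eye rather than measured. The bystanders are where they were, though the arm partly hides the tape roll in the last picture. The tool is clear, with no force beyond sensor noise.
- **Disagreement:** The two cameras differed by 5 to 8 mm on the handle and trigger, more than the stated 2 mm calibration. I used their average, and the contact forces and angles fitted it.

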